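# Run down and pin the castle nut on the sensor test stand

### The job

Secure the toothed ring on the wheel-speed sensor stand: run the castle nut down its axle, clockwise, until it is just snug on the spacer sleeve, without forcing it. Then line up a pair of its slots with the cross hole in the axle, backing the nut off by no more than it takes to bring the next slots into line, and push the lock pin through slots and hole until its collar is home against the nut. Let go of the pin and leave the other things on the desk where they are.

Things in the scene. Friction and masses are not known exactly. Their poses are not given: they have to be found in the camera images.
- nut_center (a point): Castle nut on the stand's upright axle: dark steel hexagon 46 mm across flats, 21 mm high, under a round crown 42 mm across, 12 mm high. Point: on the axle's axis half-way up the hexagon (10.5 mm above the underside). z up; x square out of one flat, along the slot above it. Grip across two flats with 20 to 40 N; the sleeve below is narrower, so fingertips may reach 8 mm lower.
- nut: The same nut, origin at its underside. Six slots in the crown, 7 mm wide, 12 mm deep, open on top, one over each flat. Right-hand thread: clockwise from above lowers it 3.5 mm a turn. It starts 1.0 to 1.4 turns above its seat, turns with about 0.1 N m and stays where left. Once it bears, the torque climbs over the next sixth of a turn: 0.3 to 0.6 N m in all is snug, over 1.3 N m is forcing.
- nut_face (a point): Centre of the nut's underside, the face that comes to bear on the spacer sleeve (10.5 mm below nut_center, 33 mm below the nut's top). Axes as nut_center.
- spacer_top (a point): Centre of the top of the brass spacer sleeve under the nut: 40 mm across, fixed, about 54 mm above the desk and 10 mm above the toothed ring. Its height differs by up to 0.8 mm from start to start, so the angle at which the nut seats has to be felt.
- spacer: The same spacer sleeve, origin at its underside, 16.5 mm below its top.
- cross_hole (a point): Middle of the horizontal cross hole in the 29 mm axle, 80.5 mm above the desk: 7 mm wide, 7 mm high, right through along this point's x (away from the robot, z up). The scribed dark line on the axle's end (95.5 mm above the desk) runs the same way. With the nut seated the hole lies within the slots' depth (25.5 to 26.5 mm above the nut's underside); a pin can enter from the near or far end.
- stand: The sensor stand, fixed: origin under the axle at the desk, axes as cross_hole. Round grey base 120 mm across; toothed ring 98 mm across, its top 44 mm above the desk; beside the ring, 45 to 85 mm out along +y, a black sensor on an aluminium bracket, at most 46 mm high. A soldering iron in its stand, up to 0.2 m high, leans about 0.1 m away on that side.
- pin_grip (a point): Centre of the lock pin's black grip, 22 mm long (x), 12 mm wide (y), 28 mm high (z). x points along the steel shank to its tip. The shank is 5 mm thick, its axis 11.5 mm below this point; its tip, tapered over the last 6 mm, is 72 mm ahead of this point, the face of its 10 mm collar 16 mm ahead. Grip it across its 12 mm width.
- pin_middle (a point): The point on the axis of the pin's shank, 37.5 mm ahead of pin_grip and 11.5 mm below it, that lies in the middle of the cross hole when the pin is home with its collar against the nut's crown. Axes as pin_grip.
- lock_pin: The same pin, loose, about 45 g, standing on the flat underside of its grip with the shank along the desk. Origin on its underside, below the collar's face. Axes as pin_grip. Once in the hole and let go, its grip may swing down round the shank; that is all right.
- screw_tin: Bystander: round open tin, 58 mm across and 22 mm high; origin at the centre of its underside.
- marker_b: Bystander: marker pen, 135 mm long, 17 mm thick, lying on the desk; origin under the middle.
- solder_spool: Bystander: small spool of solder wire, about 52 mm across and 28 mm high; origin at its underside, off its middle.
- thermal_pad_box: Bystander: flat grey box, 40x58x8 mm; origin under its middle.
- flux_pot: Bystander: small round pot with a black lid, 47 mm across, 41 mm high; origin under its centre.
- side_cutters: Bystander: side cutters with red handles, 131 mm long, 14 mm high, lying on the desk; origin under the middle.

How it is judged:
By the outcome, as a careful person would: the job done as asked, in the order asked, and still so for the second after the job is handed in, with the robot touching nothing.
It also fails if it takes over 72 s, if anything falls off the work surface, if the arm or the gripper's body presses on something with over 40 N, if the wrist force passes 120 N, or if a joint passes its speed limit or range.

### The arm

A 6-joint arm with a two-finger parallel gripper is mounted at the origin on a cart in front of the work surface, level with it; the furniture and walls round the work are solid. World frame = base frame: x ahead of the robot, y to its left, z up, the work surface at z = 0. Lengths are in mm, angles in rad, forces in N, time in s.
With the tool pointing down it reaches from about 400 to 925 mm from the base axis. Payload 12.5 kg.
Tool frame: the origin (TCP) lies at the very end of the fingers, on their centre line; the grasp point (between the pads) lies 19 mm behind it; z points along the fingers, y is the line along which they close (so a half turn about z gives the same grasp; the last joint's range is limited). The gripper opens to 95 mm and grips with 3 to 60 N. Pads are 20 mm wide; open, the fingers measure 119 mm over their backs; the gripper's body (75 mm by 180 mm) begins 59 mm behind the grasp point.
Start: joints at [-1.401, 0.491, 1.559, -0, 1.092, -0.106], TCP at [170.221, -601.391, 214.661] pointing down, gripper open.
Joint ranges: [-3.1, 3.1], [-0.84, 2.19], [0.05, 2.79], [-1.13, 4.28], [0.06, 2.93], [-2.69, 2.69]. Speed limits (rad/s): [2.22, 2.22, 2.79, 3.14, 3.14, 3.14].

### API

Orientations are given as [roll, pitch, yaw] about the fixed x, y, z axes, in that order (R = Rz(yaw) Ry(pitch) Rx(roll)).
In Python, from cell import state, imaging, env, spot_in, mark_of gives the robot as it stands. The module is installed in compiled form; this text tells all that it offers.
- The arm moves only by the tool step_arm, never from a script. Its argument "increments" is a list of rows, each an object with "slide": the shift along the tool's x, y, z in m, a list of three; "roll": the turn about the tool's z in rad. A call has 1 to 5 rows; each row is the pose to reach, as a shift and turn from the pose commanded when the call began, along the tool's axes at that moment; what a row does not reach only later rows make up. A row lasts 1/8 s, in which the tool goes at most 62.5 mm and 10.7 degrees, less where a joint would pass 70% of its speed; a pose out of reach is approached as far as the arm can. A call with a gripper value outside its range is refused whole. "fingers" is the opening, from 0 (shut) to 1 (fully open), set as the call begins (left out, the last holds). The fingers move at their own pace and stop on an object; the grip force is fixed at half the most. Time passes only in rows, so rows that repeat a pose let the fingers close. It gives the time, the measured TCP pose, the force, the opening and the grip force at its end, in the units of the state.
- state(): the state, without advancing time (a new reading comes with each control period).
- imaging.read_camera(name): name is "side" or "top"; returns a dict with "color" (420x560x3 uint8, red, green, blue), "z_map" (420x560 float32, mm along the optical axis (not along the pixel's ray), 0 where there is no reading), "intrinsics" (3x3 intrinsics, pixels), "camera_from_world" (4x4, takes a point from world to camera coordinates). Camera axes: x right, y up, looking along -z (the intrinsics and any distortion apply to the point x, -y, -z); pixel columns grow to the right and rows downward; lengths in mm; the calibration is good to about 2 mm. A picture is of the moment at which its call begins.
- env.job_done(): hands the job in; it is judged then, once.
Trained networks look in the newest picture that a camera, given by its name, has taken for a name from the list of things; names that differ only in an ending like _2 or _b are one class to them, and where a whole thing is asked for, a point or a joint stands for the part that bears it (a point fixed in the world has none). Each returns a list of dicts, best first, with "confidence" (0 to 1); they miss things now and then, are a little off and sometimes report something else, mostly with a low value. They report only what shows in the picture. A call takes as long as a camera call.
- spot_in(camera, target): "bbox" ([left, top, right, bottom] in pixels, round what is visible of it).
- mark_of(camera, target): "uv" ([column, row] in pixels: a listed point, or the origin of a listed thing).
The state is a dict: "t": time; "joints": joint angles; "qvel": joint speeds; "tau": joint torques, N m; "eef_pos": TCP position; "tcp_rot": TCP orientation; "ft_force": force on the tool from outside, world axes, zero at the start; "moment": the same for the moment, N m; "opening": opening from 0.0 (shut) to 1.0 (fully open); "grip_force": force on a finger pad.
Only numpy, scipy, OpenCV 4.12 (cv2) and the standard library are available. Lean on these libraries where they do the work, as an engineer would, in place of code of your own. Each camera call takes 0.05 s, during which the arm holds its last target. There are 200 camera calls.

## Working session

There is one attempt and no reset: what is moved stays moved. The work goes in short steps, Python scripts to look and compute and a tool call to move; the robot and the scene stay as the last step left them, time stands still between calls to the robot, and variables do not carry over. Pictures are saved under pics/ and viewed, at most 10 in all, crops included, and the job is handed in when it is done.

Besides the shell and the picture viewer there is one more tool, called after "Emit:" by a JSON object that holds its "api" and its "payload", one argument or row to a line. step_arm: Moves the arm, as the interface text tells. Its arguments: {"type":"object","properties":{"increments":{"type":"array"},"fingers":{"type":"number"}},"required":["increments"]}

```bash
mkdir -p pics
cat > h.py <<'E'
import numpy as np, cv2
from cell import state, imaging, env, spot_in, mark_of
np.set_printoptions(precision=4,suppress=True)
def proj(d,P):
    P=np.atleast_2d(P); T=d["camera_from_world"]; c=P@T[:3,:3].T+T[:3,3]
    c=c*[1,-1,-1]; u=c@d["intrinsics"].T; return u[:,:2]/u[:,2:]
def ray(d,uv):
    T=d["camera_from_world"]; R=T[:3,:3]; o=-R.T@T[:3,3]
    v=np.linalg.inv(d["intrinsics"])@[uv[0],uv[1],1]; v=R.T@(v*[1,-1,-1]); return o,v
def at_z(d,uv,z):
    o,v=ray(d,uv); return o+v*(z-o[2])/v[2]
def cloud(d):
    z=d["z_map"]; h,w=z.shape; uu,vv=np.meshgrid(np.arange(w),np.arange(h))
    p=np.stack([uu,vv,np.ones_like(uu)],-1)@np.linalg.inv(d["intrinsics"]).T*z[...,None]*[1,-1,-1]
    T=d["camera_from_world"]; return (p-T[:3,3])@T[:3,:3]
def save(d,n): cv2.imwrite("pics/"+n,d["color"][...,::-1])
E
python3 - <<'E'
from h import *
s=state(); print(s)
for c in ("top","side"):
    d=imaging.read_camera(c); save(d,c+"0.png")
    T=d["camera_from_world"]; print(c,-T[:3,:3].T@T[:3,3],d["intrinsics"].tolist())
    for t,z in (("nut_center",65),("cross_hole",80.5),("pin_grip",14),("pin_middle",2.5),("stand",0),("screw_tin",0),("marker_b",0),("solder_spool",0),("thermal_pad_box",0),("flux_pot",0),("side_cutters",0)):
        m=mark_of(c,t)[:2]; print(t,[(np.round(x["uv"],1),round(x["confidence"],2),at_z(d,x["uv"],z)[:2]) for x in m])
E
```

```text
{'t': 0.0, 'joints': array([-1.4006,  0.4916,  1.5595, -0.    ,  1.0917, -0.1056]), 'qvel': array([-0.0015, -0.0016, -0.0007,  0.0009, -0.0007, -0.0017]), 'tau': array([  0.0018, -61.2643, -25.8187,   0.0693,   0.0482,  -0.0001]), 'eef_pos': array([ 170.1534, -601.123 ,  214.0519]), 'tcp_rot': array([-3.1404, -0.0001,  0.2758]), 'ft_force': array([-0.1299, -0.0504,  0.3487]), 'moment': array([ 0.0081, -0.0594, -0.0348]), 'grip_force': 0.0, 'opening': 0.9979580313143366}
top [ 363.2722 -214.7719  930.9461] [[396.7295834506757, 0.0, 286.3785638413018], [0.0, 396.7295834506757, 207.19316047001377], [0.0, 0.0, 1.0]]
nut_center [(array([331.4, 174. ]), 0.48, array([ 580.2138, -320.6906])), (array([376.5, 231. ]), 0.27, array([ 453.9159, -419.9597]))]
cross_hole [(array([331.3, 174.7]), 0.63, array([ 574.7423, -318.5763]))]
pin_grip [(array([309.4, 266.8]), 0.65, array([ 373.9251, -276.8497]))]
pin_middle [(array([315.4, 247.8]), 0.67, array([ 418.1845, -291.1923]))]
stand [(array([328.8, 180.5]), 0.97, array([ 580.304 , -322.4016]))]
screw_tin [(array([206.4, 188.3]), 0.67, array([554.829
[... 813 characters left out ...]
ddle [(array([324.2, 256.5]), 0.61, array([ 413.7474, -298.5151]))]
stand [(array([250.7, 244. ]), 0.55, array([ 572.0223, -324.8428]))]
screw_tin [(array([215.5, 317.7]), 0.93, array([560.494 , -39.8614])), (array([333.1, 261.4]), 0.34, array([ 394.513 , -286.0806]))]
marker_b [(array([184.5, 296.7]), 0.44, array([631.3877, -89.758 ]))]
solder_spool [(array([310.4, 228.4]), 0.92, array([ 460.5321, -439.4218])), (array([247.3, 221. ]), 0.61, array([ 609.7111, -445.6668]))]
thermal_pad_box [(array([170.1, 325.7]), 0.68, array([622.408 ,  -2.0307]))]
flux_pot [(array([195.7, 256.3]), 0.97, array([ 664.3986, -241.7347]))]
side_cutters [(array([296.3, 332.6]), 0.98, array([427.2691, -28.9193]))]
```

Run:
```python
import cv2
a=cv2.imread("pics/top0.png")[110:310,190:430]; b=cv2.imread("pics/side0.png")[130:330,170:410]
cv2.imwrite("pics/top0c.png",cv2.resize(a,(720,600),interpolation=2))
cv2.imwrite("pics/side0c.png",cv2.resize(b,(720,600),interpolation=2))
```

```text
(no output)
```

View pics/top0c.png

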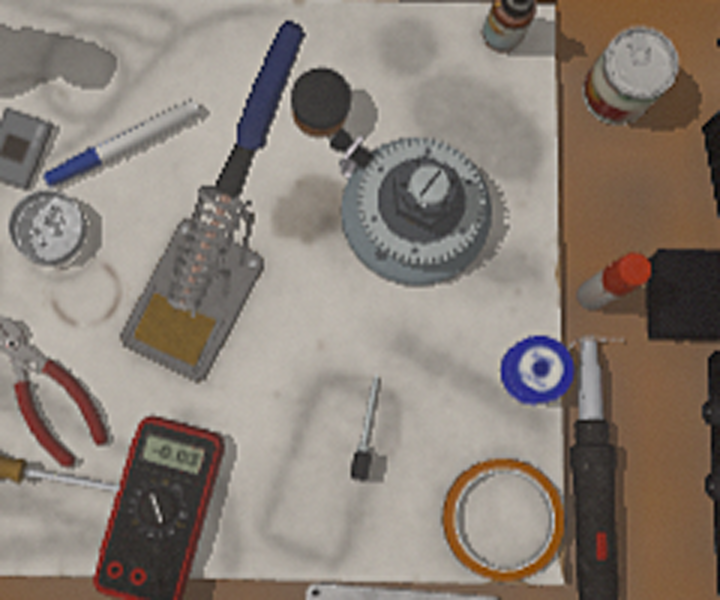

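View pics/side0c.png

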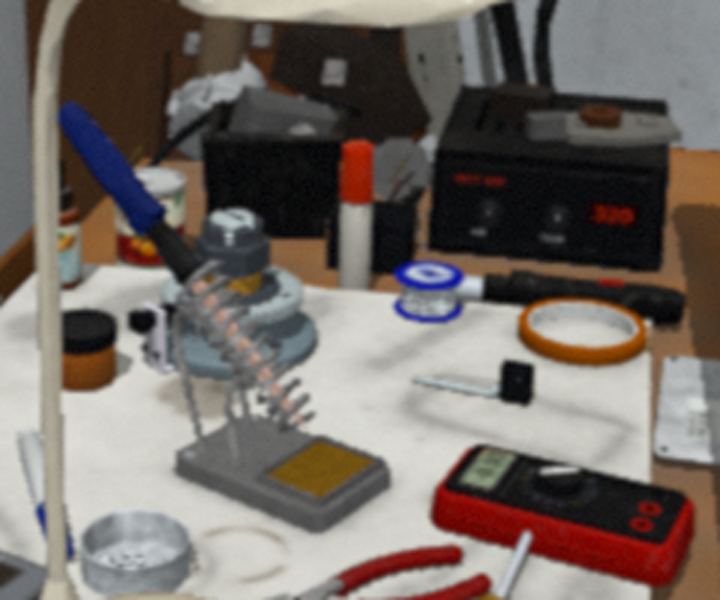

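```bash
cat > rect.py <<'E'
from h import *
def rect(d,c,z,half=30,res=0.25):
    g=np.arange(-half,half,res); 
    X,Y=np.meshgrid(c[0]-g,c[1]-g,indexing="ij")  # row down = -x, col right = -y
    uv=proj(d,np.stack([X,Y,np.full_like(X,z)],-1).reshape(-1,3)).astype(np.float32)
    m=uv.reshape(*X.shape,2); img=d["mean"] if "mean" in d else d["color"].astype(np.float32)
    return cv2.remap(img,m[...,0].copy(),m[...,1].copy(),cv2.INTER_CUBIC)
E
python3 - <<'E'
from rect import *
c=np.array([580,-320.5]); tiles=[]
for cam in ("top","side"):
    ds=[imaging.read_camera(cam) for _ in range(5)]; d=ds[0]; d["mean"]=np.mean([x["color"].astype(np.float32) for x in ds],0)
    d["z_map"]=np.median([x["z_map"] for x in ds],0)
    np.savez(cam+".npz",**{k:d[k] for k in ("mean","z_map","intrinsics","camera_from_world")})
    P=cloud(d); r=np.hypot(P[...,0]-c[0],P[...,1]-c[1]); ok=d["z_map"]>0
    for lo,hi in ((91,99),(20,110),):
        m=ok&(r<25)&(P[...,2]>lo)&(P[...,2]<hi); print(cam,lo,hi,m.sum(),P[m].mean(0),np.percentile(P[m][:,2],[5,50,95]))
    for z0 in (60,90,110,130,150,170,190,210):
        m=ok&(r>40)&(r<170)&(P[...,2]>z0)&(P[...,2]<z0+20)
        if m.sum():
            q=P[m]; i=np.argmin(r[m]); az=np.degrees(np.arctan2(q[:,1]-c[1],q[:,0]-c[0])); print(cam,z0,m.sum(),"rmin",r[m][i],"az",az[i],"range",np.percentile(az,[5,95]))
    for z in (95.5,92): tiles.append(cv2.resize(rect(d,c,z),(360,300)) )
im=np.vstack([np.hstack(tiles[:2]),np.hstack(tiles[2:])]); cv2.imwrite("pics/rect.png",np.clip(im,0,255)[...,::-1].astype(np.uint8))
E
```

```text
top 91 99 177 [ 579.5329 -320.6395   93.8781] [91.1942 94.272  95.6066]
top 20 110 438 [ 574.9465 -317.9311   81.9577] [43.229  89.3328 95.3249]
top 60 155 rmin 130.75298022373516 az 102.50296288822706 range [-117.536   112.1901]
top 90 288 rmin 129.8149412496234 az 100.87144854370015 range [-117.0189  107.355 ]
top 110 161 rmin 127.70998966875266 az 86.66035110880159 range [ 89.6492 102.5871]
top 130 113 rmin 117.48739344351004 az 74.73656239817487 range [80.4508 90.1082]
top 150 153 rmin 115.56514581119559 az 68.4818252496582 range [69.1137 81.0867]
top 170 172 rmin 115.623273752067 az 66.0069590082932 range [56.018  70.6754]
top 190 55 rmin 119.1078267086447 az 55.65723016770534 range [52.3667 58.5079]
side 91 99 111 [ 579.32   -316.6816   93.9872] [91.1444 94.4177 96.2352]
side 20 110 518 [ 574.9809 -309.7931   75.6728] [44.985  78.597  95.8219]
side 60 215 rmin 132.30956720820163 az 101.28021965831634 range [-117.0205  107.5108]
side 90 308 rmin 131.93071600125845 az 102.8158985107392 range [-116.7438  105.6135]
side 110 224 rmin 131.4803959124526 az 80.27650145684447 range [ 86.5684 101.4546]
side 130 194 rmin 121.80471127495096 az 84.61033690720708 range [75.5362 89.5334]
side 150 207 rmin 121.23705164833413 az 78.99104553248895 range [64.6297 80.296 ]
side 170 184 rmin 117.89969408552885 az 60.764610633767894 range [55.82   69.6126]
side 190 47 rmin 118.6377153749876 az 54.467207532542915 range [53.0271 58.5168]
```

View pics/rect.png

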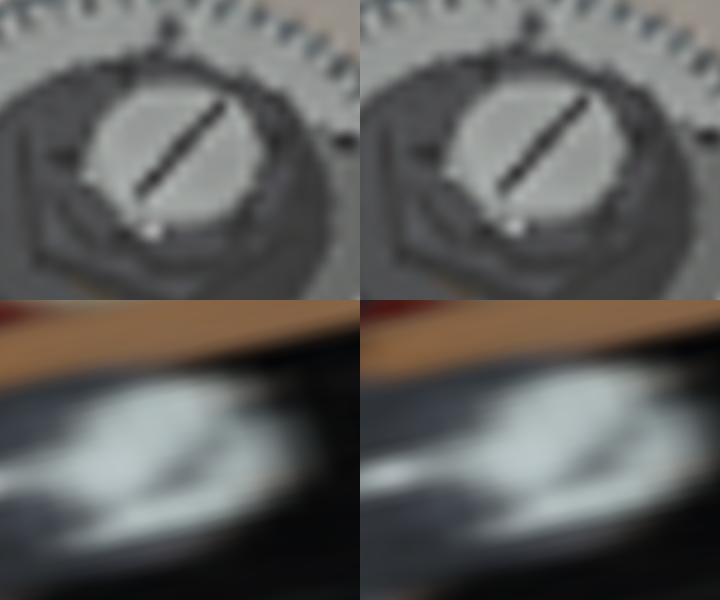

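Run:
```python
from rect import *
d=dict(np.load("top.npz")); c=np.array([580,-320.5])
A=rect(d,c,95.5).mean(-1); B=rect(d,c,79)
g=np.arange(-30,30,.25); I,J=np.meshgrid(g,g,indexing="ij")
# disc centre: brightness blob
w=(A>125)&(np.hypot(I,J)<20); print("disc c",c-[I[w].mean(),J[w].mean()],w.sum()*.0625,np.pi*14.5**2)
b=np.array([I[w].mean(),J[w].mean()])
for R in (9,10,11):
  m=(np.hypot(I-b[0],J-b[1])<R); base=np.median(A[m]); wt=np.where(m,np.clip(base-A-15,0,None),0)
  X=-I;Y=-J; mx=(wt*X).sum()/wt.sum(); my=(wt*Y).sum()/wt.sum(); C=np.array([[(wt*(X-mx)**2).sum(),(wt*(X-mx)*(Y-my)).sum()],[0,(wt*(Y-my)**2).sum()]])
  print(R,"line yaw",np.degrees(.5*np.arctan2(2*C[0,1],C[0,0]-C[1,1])),"centre",c+[mx,my])
s=dict(np.load("side.npz"))
cr=cv2.resize(s["mean"][170:240,210:290],(600,525),interpolation=cv2.INTER_CUBIC)[:, :400]
im=np.hstack([cv2.resize(B,(400,400)),cr[60:460]]); cv2.imwrite("pics/rect2.png",np.clip(im*1.4,0,255)[...,::-1].astype(np.uint8))
# pin: dark grip and shank
P=cloud(d); k=np.hypot(P[...,0]-395,P[...,1]+284)<60
img=d["mean"]; dark=k&(img.mean(-1)<70); print("grip px",dark.sum(),P[dark&(P[...,2]>20)].mean(0),np.c_[np.where(dark)[1],np.where(dark)[0]].mean(0))
T=rect(d,np.array([395,-284]),2.5,half=60,res=.5); cv2.imwrite("pics/pin.png",np.clip(cv2.resize(T,(600,600)),0,255)[...,::-1].astype(np.uint8))
```

```text
disc c [ 579.1896 -319.3485] 554.125 660.519855417254
9 line yaw -36.836535151029004 centre [ 579.2095 -319.5738]
10 line yaw -36.97122786366751 centre [ 579.3572 -319.6915]
11 line yaw -37.12190245228531 centre [ 579.6044 -319.9002]
grip px 49 [ 378.7156 -277.6598   26.3827] [309.9592 264.6939]
```

View pics/rect2.png

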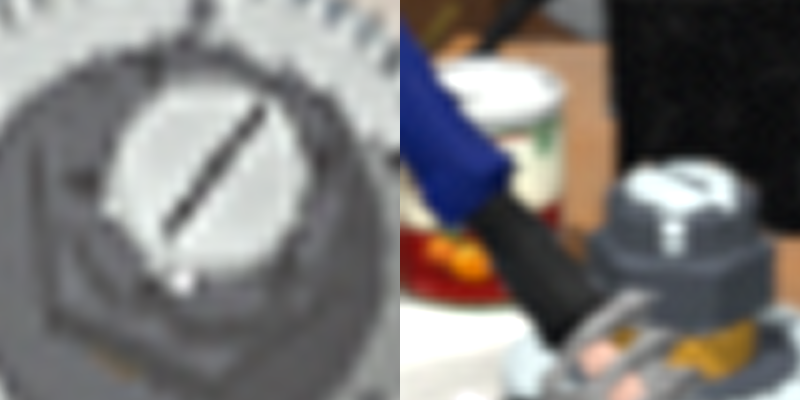

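View pics/pin.png

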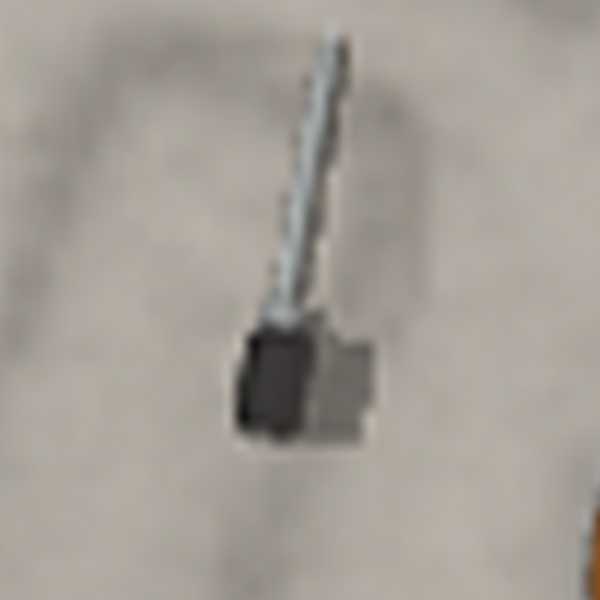

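Run:
```python
from rect import *
from scipy.optimize import minimize
from scipy.ndimage import map_coordinates
for cam in ("top","side"):
    d=dict(np.load(cam+".npz")); G=d["mean"].mean(-1)
    def cost(p,w=0.8,L=10.5):
        t=np.linspace(-L,L,61); o=np.array([-3.2,0,3.2]); th=np.radians(p[2])
        def samp(off): 
            P=np.stack([p[0]+t*np.cos(th)-off*np.sin(th),p[1]+t*np.sin(th)+off*np.cos(th),np.full_like(t,95.5)],-1)
            uv=proj(d,P); return map_coordinates(G,[uv[:,1],uv[:,0]],order=3).mean()
        return samp(0)
    best=min((minimize(cost,[579.4+a,-319.7+b,y],method="Nelder-Mead",options=dict(initial_simplex=np.array([[579.4+a,-319.7+b,y],[580.4+a,-319.7+b,y],[579.4+a,-318.7+b,y],[579.4+a,-319.7+b,y+4]]))) for a in(-1,1) for b in (-1,1) for y in (-42,-36)),key=lambda r:r.fun)
    print(cam,best.x,best.fun)
    P=cloud(d); ok=d["z_map"]>0
    a=np.array([170,-601]); b=np.array([579.5,-320]); t=np.clip(((P[...,:2]-a)@(b-a))/((b-a)@(b-a)),0,1)
    dist=np.linalg.norm(P[...,:2]-(a+t[...,None]*(b-a)),axis=-1)
    for z in (100,150,200,260): 
        m=ok&(dist<130)&(P[...,2]>z)&(t>.0); print(z,m.sum(), P[m][:: max(1,m.sum()//4)] if m.sum() else "")
```

```text
top [ 580.6526 -320.7325  -37.3453] 68.51911163330078
100 2775 [[ 658.4077 -217.999   193.5933]
 [ 190.1534 -542.6154  301.995 ]
 [ 183.1879 -554.5575  324.671 ]
 [ 173.3019 -508.6915  333.8611]
 [ 216.0367 -505.3546  489.1173]]
150 2625 [[ 658.4077 -217.999   193.5933]
 [ 188.419  -535.7546  306.1793]
 [ 181.8722 -548.4124  325.1174]
 [ 179.9205 -553.6134  351.9629]
 [ 216.0632 -507.4736  489.0973]]
200 2349 [[ 217.4489 -639.7348  296.0766]
 [ 185.6525 -526.7896  311.555 ]
 [ 180.3955 -510.5979  330.9845]
 [ 173.379  -548.5569  336.1928]
 [ 216.0632 -507.4736  489.0973]]
260 2319 [[ 217.4489 -639.7348  296.0766]
 [ 185.4896 -560.7935  309.1255]
 [ 181.511  -529.2843  333.5891]
 [ 178.2287 -548.563   350.968 ]
 [ 216.0367 -505.3546  489.1173]]
side [ 600.0189 -345.4789  -77.0353] 7.709766387939453
100 250 [[ 656.4573 -218.817   197.6344]
 [ 637.4487 -205.9614  182.4292]
 [ 625.5203 -203.1266  174.996 ]
 [ 617.9939 -196.478   166.568 ]
 [ 585.3655 -190.7184  135.8007]]
150 177 [[ 656.4573 -218.817   197.6344]
 [ 640.4205 -209.5736  186.6926]
 [ 626.0936 -210.6638  176.3479]
 [ 617.9939 -196.478   166.568 ]
 [ 598.8115 -193.2191  150.654 ]]
200 0 
260 0
```

Emit:
{"api": "step_arm", "payload": {
  "increments": [
    {"slide":[0.471,-0.159,0.05],"roll":-2.954},
    {"slide":[0.471,-0.159,0.05],"roll":-2.954},
    {"slide":[0.471,-0.159,0.05],"roll":-2.954},
    {"slide":[0.471,-0.159,0.05],"roll":-2.954},
    {"slide":[0.471,-0.159,0.05],"roll":-2.954}
  ],
  "fingers": 1
}}

```text
t: 2.33
eef_pos: [428.2, -424.3, 183.4]
tcp_rot: [3.141, 0.0, 1.219]
ft_force: [-0.1, -0.4, 0.1]
opening: 1.002
grip_force: 0.0
```

Emit:
{"api": "step_arm", "payload": {
  "increments": [
    {"slide":[0.15,0.1064,0.063],"roll":-2.01},
    {"slide":[0.15,0.1064,0.063],"roll":-2.01},
    {"slide":[0.15,0.1064,0.063],"roll":-2.01},
    {"slide":[0.15,0.1064,0.063],"roll":-2.01},
    {"slide":[0.15,0.1064,0.063],"roll":-2.01}
  ]
}}

```text
t: 2.95
eef_pos: [579.5, -321.1, 119.6]
tcp_rot: [-3.141, -0.001, 2.159]
ft_force: [0.1, 0.9, -0.1]
opening: 1.001
grip_force: 0.0
```

```bash
cat > go.py <<'E'
from h import *
import sys
def go(x,y,z,yawdeg,n=5):
    S=[state() for _ in range(n)]; p=np.mean([s["eef_pos"] for s in S],0); rz=S[0]["tcp_rot"]; psi=rz[2]
    D=np.array([x,y,z])-p; c,s=np.cos(psi),np.sin(psi)
    sl=np.array([c*D[0]+s*D[1],s*D[0]-c*D[1],-D[2]])/1000
    roll=psi-np.radians(yawdeg); roll=(roll+np.pi)%(2*np.pi)-np.pi
    print("p",p,"yaw",np.degrees(psi),"q",S[0]["joints"],"F",S[0]["ft_force"],"M",S[0]["moment"],"open",S[0]["opening"],"t",S[0]["t"])
    print("slide",sl,"roll",roll)
if __name__=="__main__": go(*map(float,sys.argv[1:5]))
E
python3 go.py 579.8 -320 120 185
```

```text
p [ 579.5386 -321.0572  119.5883] yaw 123.6951650885796 q [-0.6055  0.6418  1.5536 -0.      0.9471 -1.1936] F [ 0.1268  0.9325 -0.124 ] M [ 0.0173 -0.1099  0.0257] open 1.0013765865566617 t 2.95
slide [ 0.0007  0.0008 -0.0004] roll -1.0699712165958521
```

Emit:
{"api": "step_arm", "payload": {
  "increments": [
    {"slide":[0.0007,0.0008,0.02],"roll":-1.07},
    {"slide":[0.0007,0.0008,0.02],"roll":-1.07},
    {"slide":[0.0007,0.0008,0.02],"roll":-1.07},
    {"slide":[0.0007,0.0008,0.02],"roll":-1.07},
    {"slide":[0.0007,0.0008,0.02],"roll":-1.07}
  ]
}}

```text
t: 3.58
eef_pos: [579.1, -321.2, 100.3]
tcp_rot: [-3.142, -0.0, 3.094]
ft_force: [0.1, 0.1, -0.9]
opening: 0.998
grip_force: 0.0
```

```bash
python3 go.py 579.8 -320 53.5 185
```

```text
p [ 579.0891 -321.1869  100.3185] yaw 177.29975698580904 q [-0.6061  0.6635  1.5699 -0.0001  0.9081 -2.1297] F [ 0.1174  0.0531 -0.9463] M [ 0.1452 -0.1722  0.0104] open 0.9980869203266483 t 3.575
slide [-0.0007  0.0012  0.0468] roll -0.13439459380132446
```

Emit:
{"api": "step_arm", "payload": {
  "increments": [
    {"slide":[-0.0004,0.0008,0.0468],"roll":-0.134},
    {"slide":[-0.0004,0.0008,0.0468],"roll":-0.134},
    {"slide":[-0.0004,0.0008,0.0468],"roll":-0.134}
  ]
}}

```text
t: 3.95
eef_pos: [579.9, -320.7, 54.6]
tcp_rot: [-3.141, 0.001, -3.064]
ft_force: [0.7, 0.4, 0.3]
opening: 1.0
grip_force: 0.0
```

Emit:
{"api": "step_arm", "payload": {
  "increments": [
    {"slide":[0,0,0],"roll":0},
    {"slide":[0,0,0],"roll":0},
    {"slide":[0,0,0],"roll":0},
    {"slide":[0,0,0],"roll":0},
    {"slide":[0,0,0],"roll":0}
  ],
  "fingers": 0.3
}}

```text
t: 4.58
eef_pos: [579.5, -320.4, 53.6]
tcp_rot: [-3.141, 0.0, -3.061]
ft_force: [0.3, -0.6, 0.6]
opening: 0.525
grip_force: 0.0
```

```bash
python3 go.py 579.8 -320 53.5 185
python3 - <<'E'
from rect import *
d=imaging.read_camera("side"); im=d["color"][150:250,200:320]
t=imaging.read_camera("top")["color"][130:230,270:390]
cv2.imwrite("pics/grip1.png",cv2.resize(np.hstack([im,t]),(800,333),interpolation=2)[...,::-1])
E
```

```text
p [ 579.5169 -320.4088   53.5979] yaw -175.3813293846575 q [-0.6047  0.7216  1.5995 -0.0001  0.8204 -2.2561] F [ 0.2871 -0.5608  0.5944] M [ 0.0852 -0.1387  0.0282] open 0.5254591352897195 t 4.575
slide [-0.0003  0.0004  0.0001] roll -0.006655453296877667
```

View pics/grip1.png

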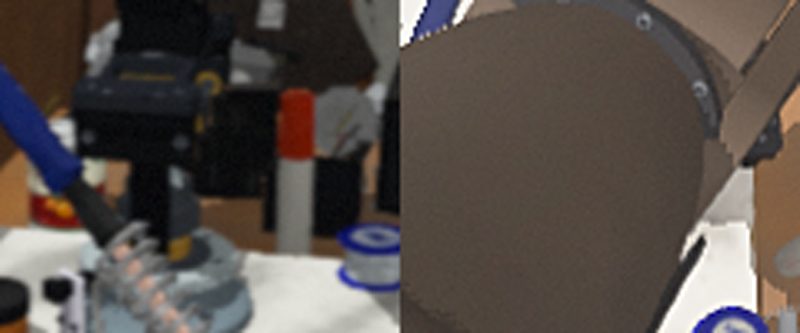

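Emit:
{"api": "step_arm", "payload": {
  "increments": [
    {"slide":[0,0,0],"roll":0},
    {"slide":[0,0,0],"roll":0},
    {"slide":[0,0,0],"roll":0}
  ],
  "fingers": 0.3
}}

```text
t: 5.05
eef_pos: [579.6, -320.9, 53.6]
tcp_rot: [-3.141, 0.0, -3.061]
ft_force: [-0.1, -5.8, -0.9]
opening: 0.486
grip_force: 29.9
```

```bash
python3 go.py 579.8 -320 53.5 185
```

```text
p [ 579.5506 -320.9438   53.6479] yaw -175.37950623368346 q [-0.6052  0.7217  1.5992 -0.0006  0.8199 -2.2562] F [-0.0876 -5.757  -0.9233] M [-0.7947 -0.0562  0.1141] open 0.4855630776639923 t 5.05
slide [-0.0003  0.0009  0.0001] roll -0.006623633309619237
```

Emit:
{"api": "step_arm", "payload": {
  "increments": [
    {"slide":[0,-0.0005,0.0001],"roll":0.185},
    {"slide":[0,-0.0005,0.0002],"roll":0.37},
    {"slide":[0,-0.0005,0.0003],"roll":0.555},
    {"slide":[0,-0.0005,0.0004],"roll":0.74},
    {"slide":[0,-0.0005,0.0005],"roll":0.925}
  ]
}}

```text
t: 5.68
eef_pos: [579.6, -320.9, 53.1]
tcp_rot: [3.142, 0.0, 2.291]
ft_force: [-0.4, -2.1, -0.2]
opening: 0.482
grip_force: 29.9
```

```bash
python3 go.py 579.8 -320.5 53.5 132
```

```text
p [ 579.604  -320.8779   53.0883] yaw 131.27864437747624 q [-0.6053  0.7226  1.599   0.      0.8198 -1.3257] F [-0.3981 -2.0961 -0.2184] M [-0.2732 -0.2547  0.1755] open 0.4823044612927491 t 5.675
slide [ 0.0002  0.0004 -0.0004] roll -0.012590030690813325
```

Emit:
{"api": "step_arm", "payload": {
  "increments": [
    {"slide":[0,0,0.0001],"roll":0.185},
    {"slide":[0,0,0.0002],"roll":0.37},
    {"slide":[0,0,0.0003],"roll":0.555},
    {"slide":[0,0,0.0004],"roll":0.74},
    {"slide":[0,0,0.0005],"roll":0.925}
  ]
}}

```text
t: 6.3
eef_pos: [579.8, -320.9, 52.6]
tcp_rot: [3.141, 0.0, 1.366]
ft_force: [0.8, -1.4, -0.5]
opening: 0.482
grip_force: 29.9
```

Emit:
{"api": "step_arm", "payload": {
  "increments": [
    {"slide":[0,0,0.0001],"roll":0.185},
    {"slide":[0,0,0.0002],"roll":0.37},
    {"slide":[0,0,0.0003],"roll":0.555},
    {"slide":[0,0,0.0004],"roll":0.74},
    {"slide":[0,0,0.0005],"roll":0.925}
  ]
}}

```text
t: 6.92
eef_pos: [579.9, -321.0, 52.1]
tcp_rot: [3.141, -0.0, 0.441]
ft_force: [1.2, -3.1, -0.5]
opening: 0.484
grip_force: 29.9
```

Emit:
{"api": "step_arm", "payload": {
  "increments": [
    {"slide":[0,0,0.0001],"roll":0.185},
    {"slide":[0,0,0.0002],"roll":0.37},
    {"slide":[0,0,0.0003],"roll":0.555},
    {"slide":[0,0,0.0004],"roll":0.74},
    {"slide":[0,0,0.0005],"roll":0.925}
  ]
}}

```text
t: 7.55
eef_pos: [579.8, -321.2, 51.6]
tcp_rot: [3.141, -0.001, -0.484]
ft_force: [2.3, -3.5, -0.4]
opening: 0.481
grip_force: 29.9
```

Emit:
{"api": "step_arm", "payload": {
  "increments": [
    {"slide":[0,0,0.0001],"roll":0.185},
    {"slide":[0,0,0.0002],"roll":0.37},
    {"slide":[0,0,0.0003],"roll":0.555},
    {"slide":[0,0,0.0004],"roll":0.74},
    {"slide":[0,0,0.0005],"roll":0.91}
  ]
}}

```text
t: 8.18
eef_pos: [579.7, -321.2, 51.1]
tcp_rot: [-3.141, -0.001, -1.393]
ft_force: [-0.1, -3.7, -0.2]
opening: 0.482
grip_force: 29.9
```

```bash
python3 go.py 579.6 -320.9 52 -80
```

```text
p [ 579.6844 -321.1679   51.0861] yaw -79.83261236386143 q [-0.6054  0.7253  1.5998 -0.0004  0.8158  2.359 ] F [-0.0937 -3.6519 -0.1565] M [-0.5199 -0.0468  0.1047] open 0.48229561765213697 t 8.175
slide [-0.0003  0.     -0.0009] roll 0.002921465377748511
```

Emit:
{"api": "step_arm", "payload": {
  "increments": [
    {"slide":[0,0,0],"roll":0},
    {"slide":[0.0003,0,0],"roll":0},
    {"slide":[0.0003,0,0],"roll":-0.186},
    {"slide":[0.0003,0,0],"roll":-0.372},
    {"slide":[0.0003,0,0],"roll":-0.558}
  ],
  "fingers": 0.68
}}

```text
t: 8.8
eef_pos: [579.5, -320.9, 51.0]
tcp_rot: [-3.142, 0.0, -0.82]
ft_force: [1.0, -0.1, 0.5]
opening: 0.682
grip_force: 0.0
```

Emit:
{"api": "step_arm", "payload": {
  "increments": [
    {"slide":[0,0,0],"roll":-0.186},
    {"slide":[0,0,0],"roll":-0.372},
    {"slide":[0,0,0],"roll":-0.558},
    {"slide":[0,0,0],"roll":-0.744},
    {"slide":[0,0,0],"roll":-0.93}
  ]
}}

```text
t: 9.43
eef_pos: [579.6, -320.9, 51.0]
tcp_rot: [-3.141, 0.0, 0.11]
ft_force: [0.4, 0.3, -0.3]
opening: 0.681
grip_force: 0.0
```

Emit:
{"api": "step_arm", "payload": {
  "increments": [
    {"slide":[0,0,0],"roll":-0.186},
    {"slide":[0,0,0],"roll":-0.372},
    {"slide":[0,0,0],"roll":-0.558},
    {"slide":[0,0,0],"roll":-0.744},
    {"slide":[0,0,0],"roll":-0.93}
  ]
}}

```text
t: 10.05
eef_pos: [579.5, -320.9, 51.0]
tcp_rot: [-3.141, -0.0, 1.04]
ft_force: [0.1, -0.3, -0.5]
opening: 0.68
grip_force: 0.0
```

Emit:
{"api": "step_arm", "payload": {
  "increments": [
    {"slide":[0,0,0],"roll":-0.186},
    {"slide":[0,0,0],"roll":-0.372},
    {"slide":[0,0,0],"roll":-0.558},
    {"slide":[0,0,0],"roll":-0.744},
    {"slide":[0,0,0],"roll":-0.93}
  ]
}}

```text
t: 10.68
eef_pos: [579.6, -320.9, 51.0]
tcp_rot: [-3.142, -0.0, 1.97]
ft_force: [-0.6, -0.4, -0.0]
opening: 0.679
grip_force: 0.0
```

Emit:
{"api": "step_arm", "payload": {
  "increments": [
    {"slide":[0,0,0],"roll":-0.186},
    {"slide":[0,0,0],"roll":-0.372},
    {"slide":[0,0,0],"roll":-0.558},
    {"slide":[0,0,0],"roll":-0.744},
    {"slide":[0,0,0],"roll":-0.841}
  ]
}}

```text
t: 11.3
eef_pos: [579.5, -320.9, 51.0]
tcp_rot: [3.141, -0.0, 2.809]
ft_force: [0.1, 0.2, -0.2]
opening: 0.68
grip_force: 0.0
```

Emit:
{"api": "step_arm", "payload": {
  "increments": [
    {"slide":[0,0,0],"roll":0},
    {"slide":[0,0,0],"roll":0},
    {"slide":[0,0,0],"roll":0},
    {"slide":[0,0,0],"roll":0}
  ],
  "fingers": 0.3
}}

```text
t: 11.8
eef_pos: [579.6, -321.1, 51.0]
tcp_rot: [3.141, -0.0, 2.801]
ft_force: [0.7, 1.0, 0.1]
opening: 0.481
grip_force: 30.0
```

```bash
python3 go.py 579.6 -320.9 52 160.2
```

```text
p [ 579.5822 -321.0515   51.0469] yaw 160.48179613203843 q [-0.6055  0.7254  1.5997  0.0001  0.8167 -1.8357] F [0.745  1.0419 0.1001] M [ 0.3333 -0.2175  0.01  ] open 0.4813246781498025 t 11.8
slide [ 0.      0.0001 -0.001 ] roll 0.004918270323455598
```

Emit:
{"api": "step_arm", "payload": {
  "increments": [
    {"slide":[0,0,0.0001],"roll":0.185},
    {"slide":[0,0,0.0002],"roll":0.37},
    {"slide":[0,0,0.0003],"roll":0.555},
    {"slide":[0,0,0.0004],"roll":0.74},
    {"slide":[0,0,0.0005],"roll":0.925}
  ]
}}

```text
t: 12.42
eef_pos: [579.7, -321.0, 50.6]
tcp_rot: [3.142, -0.0, 1.87]
ft_force: [0.4, 1.9, -0.3]
opening: 0.482
grip_force: 30.0
```

Emit:
{"api": "step_arm", "payload": {
  "increments": [
    {"slide":[0,0,0.0001],"roll":0.14},
    {"slide":[0,0,0.0002],"roll":0.28},
    {"slide":[0,0,0.0003],"roll":0.42},
    {"slide":[0,0,0.0004],"roll":0.56},
    {"slide":[0,0,0.0004],"roll":0.7}
  ]
}}

```text
t: 13.05
eef_pos: [579.7, -321.0, 50.2]
tcp_rot: [3.141, -0.0, 1.172]
ft_force: [1.7, 2.4, -0.8]
opening: 0.482
grip_force: 30.0
```

```bash
python3 go.py 579.6 -321 50 60
```

```text
p [ 579.7286 -321.0058   50.153 ] yaw 67.13192766985507 q [-0.6054  0.7266  1.6001  0.0002  0.8148 -0.2064] F [ 1.7469  2.4386 -0.7917] M [ 0.1943 -0.2685  0.0887] open 0.48167653440177327 t 13.05
slide [-0.     -0.0001  0.0002] roll 0.1244756198530581
```

Emit:
{"api": "step_arm", "payload": {
  "increments": [
    {"slide":[0,0,0.0001],"roll":0.09},
    {"slide":[0,0,0.0001],"roll":0.18},
    {"slide":[0,0,0.0002],"roll":0.27},
    {"slide":[0,0,0.0002],"roll":0.36}
  ]
}}

```text
t: 13.55
eef_pos: [579.7, -321.0, 49.9]
tcp_rot: [3.141, -0.0, 0.813]
ft_force: [1.3, 1.0, 0.0]
opening: 0.477
grip_force: 30.0
```

```bash
python3 go.py 579.6 -321 50 60
```

```text
p [ 579.7479 -321.0439   49.9462] yaw 46.5971918227394 q [-0.6054  0.7269  1.6001  0.0002  0.8144  0.152 ] F [1.3178 0.971  0.021 ] M [ 0.2162 -0.3041  0.1057] open 0.4774767295555993 t 13.55
slide [-0.0001 -0.0001 -0.0001] roll -0.2339231317064172
```

Emit:
{"api": "step_arm", "payload": {
  "increments": [
    {"slide":[0,0,0.0001],"roll":0.09},
    {"slide":[0,0,0.0001],"roll":0.18},
    {"slide":[0,0,0.0002],"roll":0.27},
    {"slide":[0,0,0.0002],"roll":0.36}
  ]
}}

```text
t: 14.05
eef_pos: [579.8, -321.1, 49.8]
tcp_rot: [3.141, -0.0, 0.453]
ft_force: [1.7, 1.6, -0.3]
opening: 0.485
grip_force: 30.0
```

```bash
python3 go.py 579.6 -321 50 60
```

```text
p [ 579.7749 -321.0722   49.7722] yaw 25.969750744246745 q [-0.6054  0.7271  1.6002  0.0002  0.814   0.512 ] F [ 1.714   1.571  -0.3055] M [ 0.2538 -0.253   0.0967] open 0.4847543896936677 t 14.05
slide [-0.0001 -0.0001 -0.0002] roll -0.5939398947872441
```

Emit:
{"api": "step_arm", "payload": {
  "increments": [
    {"slide":[0,0,0.0001],"roll":0.09},
    {"slide":[0,0,0.0001],"roll":0.18},
    {"slide":[0,0,0.0002],"roll":0.27},
    {"slide":[0,0,0.0002],"roll":0.36}
  ]
}}

```text
t: 14.55
eef_pos: [579.8, -321.1, 49.5]
tcp_rot: [3.141, -0.0, 0.093]
ft_force: [0.6, 1.0, -0.1]
opening: 0.483
grip_force: 30.0
```

```bash
python3 go.py 579.6 -321 50 60
```

```text
p [ 579.7899 -321.0956   49.5444] yaw 5.343031340799257 q [-0.6054  0.7275  1.6002  0.0002  0.8136  0.872 ] F [ 0.625   1.0384 -0.1183] M [ 0.2338 -0.2392  0.1017] open 0.4830432118836003 t 14.55
slide [-0.0002 -0.0001 -0.0005] roll -0.9539440622624031
```

Emit:
{"api": "step_arm", "payload": {
  "increments": [
    {"slide":[0,0,0.0001],"roll":0.09},
    {"slide":[0,0,0.0001],"roll":0.18},
    {"slide":[0,0,0.0002],"roll":0.27},
    {"slide":[0,0,0.0002],"roll":0.36}
  ]
}}

```text
t: 15.05
eef_pos: [579.8, -321.1, 49.4]
tcp_rot: [3.142, -0.0, -0.267]
ft_force: [0.9, 1.4, -0.6]
opening: 0.479
grip_force: 30.0
```

```bash
python3 go.py 579.6 -321 50 60
```

```text
p [ 579.7931 -321.1483   49.3911] yaw -15.280640168250239 q [-0.6055  0.7277  1.6003  0.0001  0.8132  1.232 ] F [ 0.8775  1.3835 -0.56  ] M [ 0.2481 -0.2741  0.1079] open 0.47897539716602383 t 15.05
slide [-0.0002 -0.0001 -0.0006] roll -1.3138950339450646
```

Emit:
{"api": "step_arm", "payload": {
  "increments": [
    {"slide":[0,0,0.0001],"roll":0.09},
    {"slide":[0,0,0.0001],"roll":0.18},
    {"slide":[0,0,0.0002],"roll":0.27},
    {"slide":[0,0,0.0002],"roll":0.36}
  ]
}}

```text
t: 15.55
eef_pos: [579.8, -321.2, 49.2]
tcp_rot: [-3.142, -0.0, -0.627]
ft_force: [2.1, 1.3, -0.1]
opening: 0.478
grip_force: 30.0
```

```bash
python3 go.py 579.6 -321 50 60
```

```text
p [ 579.7601 -321.1636   49.1785] yaw -35.90313410547511 q [-0.6055  0.7279  1.6005  0.      0.8128  1.5919] F [ 2.0587  1.2792 -0.1181] M [ 0.2466 -0.2106  0.116 ] open 0.47849292583290326 t 15.55
slide [-0.0002 -0.     -0.0008] roll -1.6738254531222074
```

Emit:
{"api": "step_arm", "payload": {
  "increments": [
    {"slide":[0,0,0.0001],"roll":0.09},
    {"slide":[0,0,0.0001],"roll":0.18},
    {"slide":[0,0,0.0002],"roll":0.27},
    {"slide":[0,0,0.0002],"roll":0.36}
  ]
}}

```text
t: 16.05
eef_pos: [579.7, -321.2, 49.1]
tcp_rot: [-3.142, -0.0, -0.986]
ft_force: [1.0, 0.9, 1.0]
opening: 0.479
grip_force: 30.0
```

```bash
python3 go.py 579.6 -321 50 60
```

```text
p [ 579.7422 -321.2034   49.1015] yaw -56.51564341487218 q [-0.6055  0.728   1.6005 -0.0002  0.8126  1.9518] F [0.9556 0.936  1.0406] M [ 0.2497 -0.1986  0.2416] open 0.47942716014770526 t 16.05
slide [-0.0002  0.     -0.0009] roll -2.033581607669169
```

Emit:
{"api": "step_arm", "payload": {
  "increments": [
    {"slide":[0,0,0],"roll":0.035},
    {"slide":[0,0,0.0001],"roll":0.07},
    {"slide":[0,0,0.0001],"roll":0.1}
  ]
}}

```text
t: 16.42
eef_pos: [579.7, -321.2, 49.1]
tcp_rot: [-3.141, -0.0, -1.085]
ft_force: [1.2, 2.4, 2.8]
opening: 0.482
grip_force: 30.0
```

```bash
python3 go.py 579.6 -321 50 60
```

```text
p [ 579.7159 -321.199    49.0529] yaw -62.15361357547333 q [-0.6055  0.7281  1.6006 -0.      0.8126  2.0501] F [1.2415 2.4371 2.7638] M [ 0.4476 -0.1605  0.3528] open 0.4820972562237097 t 16.425
slide [-0.0002  0.     -0.0009] roll -2.1319827501008524
```

Emit:
{"api": "step_arm", "payload": {
  "increments": [
    {"slide":[0,0,0],"roll":0.03},
    {"slide":[0,0,0.0001],"roll":0.06},
    {"slide":[0,0,0.0001],"roll":0.092},
    {"slide":[0,0,0.0001],"roll":0.092}
  ]
}}

```text
t: 16.92
eef_pos: [579.7, -321.2, 49.1]
tcp_rot: [-3.141, -0.0, -1.177]
ft_force: [1.2, 1.0, 5.1]
opening: 0.482
grip_force: 30.0
```

```bash
python3 go.py 579.6 -321 50 60
```

```text
p [ 579.7291 -321.2246   49.0623] yaw -67.4436645797505 q [-0.6056  0.728   1.6006  0.0002  0.8125  2.1422] F [1.1739 1.0016 5.1227] M [ 0.5034 -0.1576  0.0327] open 0.48241518853434895 t 16.925
slide [-0.0003  0.     -0.0009] roll -2.2243115577239214
```

Emit:
{"api": "step_arm", "payload": {
  "increments": [
    {"slide":[0,0,0],"roll":0},
    {"slide":[0,0,0],"roll":0},
    {"slide":[0,0,-0.04],"roll":0},
    {"slide":[0,0,-0.08],"roll":0}
  ],
  "fingers": 0.68
}}

```text
t: 17.42
eef_pos: [579.2, -321.2, 129.1]
tcp_rot: [3.141, 0.001, -1.176]
ft_force: [0.0, 0.8, 0.4]
opening: 0.678
grip_force: 0.0
```

Emit:
{"api": "step_arm", "payload": {
  "increments": [
    {"slide":[-0.03,0.043,0],"roll":-0.186},
    {"slide":[-0.06,0.086,0],"roll":-0.372},
    {"slide":[-0.09,0.128,0],"roll":-0.558},
    {"slide":[-0.118,0.17,0],"roll":-0.744},
    {"slide":[-0.118,0.17,0],"roll":-0.93}
  ]
}}

```text
t: 18.05
eef_pos: [374.5, -276.8, 128.9]
tcp_rot: [-3.141, 0.002, -0.242]
ft_force: [0.7, 0.1, -0.3]
opening: 0.678
grip_force: 0.0
```

```bash
python3 go.py 377.5 -277.3 60 -11.5
python3 - <<'E'
from rect import *
ds=[imaging.read_camera("top") for _ in range(4)]; d=ds[0]; d["mean"]=np.mean([x["color"].astype(np.float32) for x in ds],0)
np.savez("top2.npz",**{k:d[k] for k in ("mean","z_map","intrinsics","camera_from_world")})
A=cv2.resize(rect(d,np.array([579.7,-321]),88),(400,400)); s=imaging.read_camera("side")
np.savez("side2.npz",mean=s["color"],**{k:s[k] for k in ("z_map","intrinsics","camera_from_world")})
B=cv2.resize(s["color"][170:235,215:280].astype(np.float32),(400,400),interpolation=2)
cv2.imwrite("pics/seat.png",np.clip(np.hstack([A,B])*1.4,0,255)[...,::-1].astype(np.uint8))
E
```

```text
p [ 374.5053 -276.7683  128.9257] yaw -13.837102850757445 q [-0.7783  0.3917  2.0334 -0.0003  0.7181  1.0343] F [ 0.6884  0.0996 -0.2762] M [0.0296 0.0339 0.005 ] open 0.6775045667429553 t 18.05
slide [ 0.003  -0.0002  0.0689] roll -0.0407901397034629
```

View pics/seat.png

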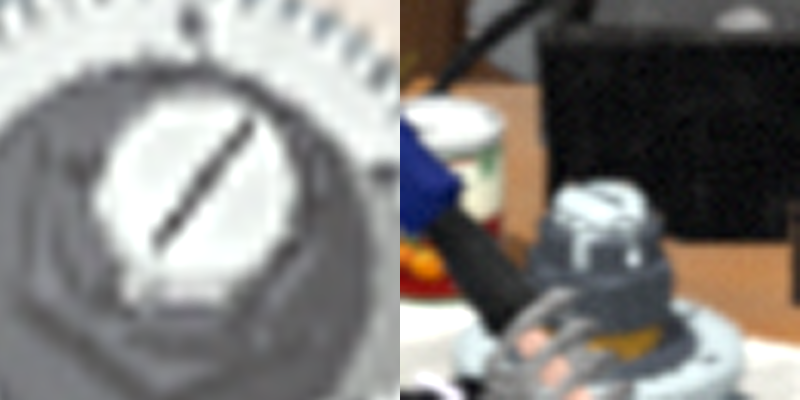

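Run:
```python
from rect import *
from scipy.optimize import least_squares
from scipy.ndimage import map_coordinates
for f in ("top","top2","side","side2"):
    d=dict(np.load(f+".npz")); G=d["mean"].astype(float).mean(-1)
    # per-station perpendicular profile min-centroid in image space, then line fit, back-projected
    c=np.array([579.9,-320.9]); 
    for z in (95.5,):
        y=-37.5
        for it in range(4):
            th=np.radians(y); pts=[]; t=np.linspace(-9,9,37); o=np.linspace(-4,4,81)
            for ti in t:
                P=np.stack([c[0]+ti*np.cos(th)-o*np.sin(th),c[1]+ti*np.sin(th)+o*np.cos(th),np.full_like(o,z)],-1)
                uv=proj(d,P); p=map_coordinates(G,[uv[:,1],uv[:,0]],order=3); w=np.clip(np.percentile(p,70)-p-0.4*np.ptp(p),0,None)
                if f[0]=="s": w=np.clip(np.percentile(p,70)-p-0.5*np.ptp(p),0,None)
                pts.append((w*o).sum()/max(w.sum(),1e-6))
            pts=np.array(pts); r=least_squares(lambda a:a[0]+a[1]*t-pts,[0,0],loss="soft_l1",f_scale=.3)
            y+=np.degrees(np.arctan(r.x[1])); c=c+r.x[0]*np.array([-np.sin(th),np.cos(th)])
        print(f,"yaw",y,"c",c,"resid",np.std(pts-r.x[0]-r.x[1]*t))
d=dict(np.load("top2.npz"))
A=rect(d,np.array([579.7,-321]),95.5).mean(-1); g=np.arange(-30,30,.25); I,J=np.meshgrid(g,g,indexing="ij")
```

```text
top yaw -37.00396943321708 c [ 580.2738 -320.4129] resid 0.09481037148840811
top2 yaw -36.90360618749165 c [ 580.2764 -320.4095] resid 0.10027248895747391
side yaw -42.68631809172217 c [ 578.1199 -323.2004] resid 0.24677785037426306
side2 yaw -41.80617131523917 c [ 578.1326 -323.1891] resid 0.2680762852849685
```

Emit:
{"api": "step_arm", "payload": {
  "increments": [
    {"slide":[0.003,0,0.06],"roll":-0.041},
    {"slide":[0.003,0,0.085],"roll":-0.041},
    {"slide":[0.003,0,0.085],"roll":-0.041}
  ],
  "fingers": 0.5
}}

```text
t: 18.68
eef_pos: [379.9, -277.9, 42.2]
tcp_rot: [-3.14, 0.003, -0.207]
ft_force: [-0.2, -0.9, 0.3]
opening: 0.505
grip_force: 0.0
```

```bash
python3 go.py 377.5 -277.3 3 -11.5
```

```text
p [ 379.8755 -277.8547   42.2476] yaw -11.84812530525206 q [-0.772   0.5538  2.0899 -0.0001  0.5015  1.0057] F [-0.1684 -0.9392  0.329 ] M [ 0.0488  0.0023 -0.0324] open 0.5045694092984759 t 18.675
slide [-0.0024 -0.0001  0.0392] roll -0.006075932786158589
```

Emit:
{"api": "step_arm", "payload": {
  "increments": [
    {"slide":[-0.0024,0,0.02],"roll":0},
    {"slide":[-0.0024,0,0.0385],"roll":0},
    {"slide":[-0.0024,0,0.0385],"roll":0},
    {"slide":[-0.0024,0,0.0385],"roll":0}
  ]
}}

```text
t: 19.18
eef_pos: [378.3, -278.3, 6.3]
tcp_rot: [3.141, -0.001, -0.205]
ft_force: [0.4, -0.1, 0.1]
opening: 0.496
grip_force: 0.0
```

```bash
python3 go.py 377.5 -277.3 3 -11.5
```

```text
p [ 378.329  -278.3256    6.3162] yaw -11.761400370576956 q [-0.775   0.6237  2.1139 -0.0001  0.4027  1.0012] F [ 0.3869 -0.0847  0.0731] M [0.0495 0.0753 0.0141] open 0.49635446777430836 t 19.175
slide [-0.001  -0.0008  0.0033] roll -0.004562297132501225
```

Emit:
{"api": "step_arm", "payload": {
  "increments": [
    {"slide":[-0.001,-0.0008,0.0025],"roll":0},
    {"slide":[-0.001,-0.0008,0.0025],"roll":0},
    {"slide":[-0.001,-0.0008,0.0025],"roll":0},
    {"slide":[-0.001,-0.0008,0.0025],"roll":0},
    {"slide":[-0.001,-0.0008,0.0025],"roll":0}
  ],
  "fingers": 0
}}

```text
t: 19.8
eef_pos: [377.0, -277.0, 2.8]
tcp_rot: [3.141, -0.0, -0.205]
ft_force: [0.8, 0.8, 1.8]
opening: 0.128
grip_force: 30.0
```

Emit:
{"api": "step_arm", "payload": {
  "increments": [
    {"slide":[0,0,0],"roll":0},
    {"slide":[0,0,0],"roll":0}
  ]
}}

```text
t: 20.05
eef_pos: [377.0, -277.0, 2.8]
tcp_rot: [3.141, -0.0, -0.205]
ft_force: [-0.9, -0.2, 3.0]
opening: 0.122
grip_force: 30.0
```

```bash
python3 go.py 377.5 -277.3 82 -37.4
```

```text
p [ 377.0274 -277.0275    2.8186] yaw -11.730216254459117 q [-0.775   0.6299  2.1189 -0.0002  0.3925  1.0007] F [-0.8908 -0.1904  2.9675] M [0.046  0.115  0.0105] open 0.12179556947993095 t 20.05
slide [ 0.0005  0.0002 -0.0792] roll 0.4480222446346107
```

Emit:
{"api": "step_arm", "payload": {
  "increments": [
    {"slide":[0,0,-0.03],"roll":0},
    {"slide":[0.02,-0.008,-0.07],"roll":0.1},
    {"slide":[0.055,-0.023,-0.078],"roll":0.25},
    {"slide":[0.09,-0.038,-0.078],"roll":0.4},
    {"slide":[0.1083,-0.0456,-0.078],"roll":0.448}
  ]
}}

```text
t: 20.68
eef_pos: [493.8, -253.8, 80.8]
tcp_rot: [-3.142, -0.001, -0.655]
ft_force: [-0.6, 0.2, -0.6]
opening: 0.126
grip_force: 30.0
```

Emit:
{"api": "step_arm", "payload": {
  "increments": [
    {"slide":[0,0,0],"roll":0},
    {"slide":[0,0,0],"roll":0}
  ]
}}

```text
t: 20.92
eef_pos: [491.5, -254.2, 80.5]
tcp_rot: [3.141, 0.001, -0.652]
ft_force: [-1.3, -0.0, -0.5]
opening: 0.126
grip_force: 30.0
```

```bash
python3 go.py 492.3 -254.4 80.8 -37.4
python3 - <<'E'
from rect import *
t=imaging.read_camera("top"); s=imaging.read_camera("side")
A=cv2.resize(t["color"][140:240,270:370].astype(np.float32),(400,400),interpolation=2)
B=cv2.resize(s["color"][160:250,210:300].astype(np.float32),(400,400),interpolation=2)
cv2.imwrite("pics/pre.png",np.clip(np.hstack([A,B])*1.3,0,255)[...,::-1].astype(np.uint8))
E
```

```text
p [ 491.4508 -254.2199   80.4767] yaw -37.33804716860168 q [-0.5967  0.5655  1.8661 -0.0002  0.711   1.6259] F [-1.2912 -0.0369 -0.5133] M [0.1105 0.0322 0.0203] open 0.1259912966763231 t 20.925
slide [ 0.0008 -0.0004 -0.0003] roll 0.0010812808888336356
```

View pics/pre.png

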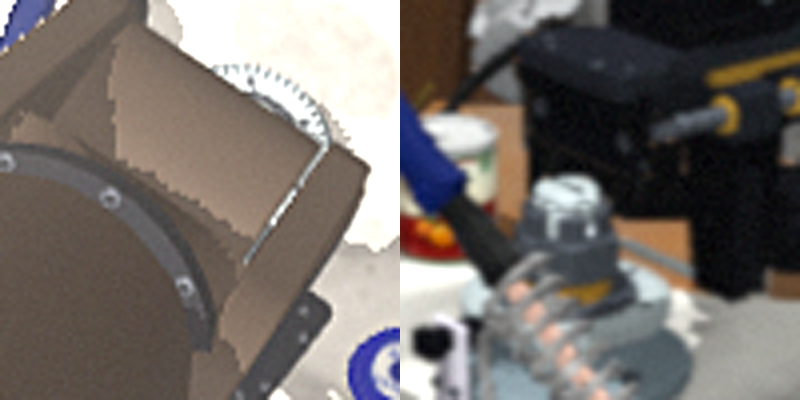

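Run:
```python
from rect import *
s=imaging.read_camera("side")
th=np.radians(-37.4); ax=np.array([579.7,-321.2,80.5]); x=np.array([np.cos(th),np.sin(th),0])
for k in (-94,-80,-66,-52,-39,-21,0): print(k,proj(s,ax+k*x)[0])
for n in("cross_hole","pin_middle","pin_grip","nut_center"): print(n,[(m["uv"],round(m["confidence"],2)) for m in mark_of("side",n)[:2]])
print("axle top", proj(s,ax+[0,0,15]))
G=s["color"].astype(float).mean(-1)
for u in range(256,280,2): 
    c=G[205:230,u]; print(u,c.astype(int).tolist())
```

```text
-94 [277.3856 222.6629]
-80 [272.5981 220.4636]
-66 [267.9008 218.3056]
-52 [263.2912 216.188 ]
-39 [259.0872 214.2567]
-21 [253.3841 211.6367]
0 [246.8977 208.6569]
cross_hole [([247.3, 206.5], 0.78)]
pin_middle [([270.8, 215.8], 0.59)]
pin_grip [([283.0, 223.1], 0.62), ([246.4, 216.0], 0.16)]
nut_center [([245.9, 213.8], 0.56), ([247.3, 244.4], 0.34)]
axle top [[246.928  201.7808]]
256 [60, 63, 56, 50, 44, 43, 44, 53, 63, 61, 48, 48, 50, 47, 49, 49, 49, 46, 51, 55, 57, 57, 59, 45, 38]
258 [19, 18, 19, 39, 75, 85, 82, 79, 73, 62, 50, 50, 54, 61, 67, 56, 45, 42, 41, 42, 44, 54, 57, 46, 44]
260 [14, 13, 11, 22, 59, 91, 102, 106, 110, 95, 82, 87, 96, 120, 147, 128, 80, 52, 46, 48, 57, 58, 47, 46, 65]
262 [7, 12, 8, 16, 47, 91, 102, 102, 103, 102, 92, 89, 91, 109, 132, 125, 126, 135, 109, 83, 80, 71, 62, 74, 98]
264 [14, 9, 8, 16, 46, 91, 99, 99, 102, 103, 99, 94, 92, 98, 116, 144, 163, 171, 171, 164, 156, 152, 131, 91, 94]
266 [6, 11, 8, 15, 46, 90, 99, 99, 99, 99, 102, 103, 95, 91, 97, 116, 144, 164, 174, 173, 173, 171, 147, 98, 99]
268 [12, 11, 8, 15, 48, 88, 98, 99, 99, 99, 99, 103, 100, 96, 92, 97, 112, 137, 159, 168, 171, 158, 121, 102, 99]
270 [10, 11, 6, 16, 46, 89, 96, 99, 100, 98, 98, 100, 101, 104, 97, 92, 97, 105, 119, 138, 155, 148, 129, 122, 123]
272 [9, 11, 11, 14, 45, 90, 97, 100, 99, 99, 100, 100, 100, 102, 100, 93, 91, 96, 97, 122, 171, 198, 194, 186, 178]
274 [12, 11, 7, 12, 36, 63, 69, 75, 77, 78, 78, 78, 82, 85, 89, 96, 90, 86, 92, 98, 128, 168, 186, 182, 177]
276 [10, 9, 11, 11, 10, 11, 12, 12, 13, 15, 14, 17, 16, 23, 28, 38, 39, 38, 35, 55, 92, 112, 122, 124, 142]
278 [11, 9, 7, 12, 9, 6, 10, 13, 10, 7, 6, 8, 8, 7, 10, 7, 7, 7, 9, 23, 58, 97, 113, 108, 104]
```

Emit:
{"api": "step_arm", "payload": {
  "increments": [
    {"slide":[0.007,-0.0004,-0.0003],"roll":0.001},
    {"slide":[0.014,-0.0004,-0.0003],"roll":0.001},
    {"slide":[0.014,-0.0004,-0.0003],"roll":0.001}
  ]
}}

```text
t: 21.65
eef_pos: [504.2, -262.9, 81.0]
tcp_rot: [3.142, -0.0, -0.654]
ft_force: [0.4, -0.5, -0.5]
opening: 0.121
grip_force: 30.0
```

```bash
python3 go.py 549.9 -298.4 80.8 -37.4
```

```text
p [ 504.1571 -262.9055   80.9538] yaw -37.45627048311684 q [-0.5968  0.5808  1.8286 -0.0001  0.7318  1.6278] F [ 0.3886 -0.5114 -0.4873] M [ 0.0506 -0.0079  0.0288] open 0.12094929968578036 t 21.65
slide [0.0579 0.0004 0.0002] roll -0.0009821052020768661
```

Emit:
{"api": "step_arm", "payload": {
  "increments": [
    {"slide":[0.004,0.0002,0.0001],"roll":0},
    {"slide":[0.008,0.0002,0.0001],"roll":0},
    {"slide":[0.012,0.0002,0.0001],"roll":0},
    {"slide":[0.016,0.0002,0.0001],"roll":0},
    {"slide":[0.02,0.0002,0.0001],"roll":0}
  ]
}}

```text
t: 22.28
eef_pos: [519.7, -275.0, 81.0]
tcp_rot: [3.142, -0.0, -0.654]
ft_force: [0.5, 0.2, -0.8]
opening: 0.125
grip_force: 30.0
```

```bash
python3 go.py 549.9 -298.4 80.8 -37.4
```

```text
p [ 519.6674 -275.0237   80.9705] yaw -37.45408353666397 q [-0.599   0.6019  1.7795 -0.0001  0.7601  1.6255] F [ 0.4936  0.2031 -0.7894] M [0.0685 0.0863 0.0307] open 0.12490435558923056 t 22.275
slide [0.0382 0.0002 0.0002] roll -0.0009439357859095665
```

Emit:
{"api": "step_arm", "payload": {
  "increments": [
    {"slide":[0.004,0.0001,0.0001],"roll":0},
    {"slide":[0.008,0.0001,0.0001],"roll":0},
    {"slide":[0.012,0.0001,0.0001],"roll":0},
    {"slide":[0.016,0.0001,0.0001],"roll":0},
    {"slide":[0.02,0.0001,0.0001],"roll":0}
  ]
}}

```text
t: 22.9
eef_pos: [535.5, -287.2, 80.8]
tcp_rot: [3.142, -0.0, -0.654]
ft_force: [-0.9, 0.5, -0.5]
opening: 0.12
grip_force: 30.0
```

```bash
python3 go.py 549.9 -298.4 80.8 -37.4
```

```text
p [ 535.4524 -287.2292   80.8432] yaw -37.44978041178637 q [-0.601   0.6239  1.7289 -0.0001  0.7887  1.6235] F [-0.8706  0.524  -0.4872] M [ 0.0783 -0.0183  0.0233] open 0.11987043964301809 t 22.9
slide [0.0183 0.0001 0.    ] roll -0.0008688320886705014
```

Emit:
{"api": "step_arm", "payload": {
  "increments": [
    {"slide":[0.004,0,0],"roll":0},
    {"slide":[0.008,0,0],"roll":0},
    {"slide":[0.012,0,0],"roll":0},
    {"slide":[0.015,0,0],"roll":0}
  ]
}}

```text
t: 23.4
eef_pos: [547.4, -296.4, 80.8]
tcp_rot: [3.142, -0.0, -0.654]
ft_force: [0.2, 0.6, -0.1]
opening: 0.125
grip_force: 30.0
```

Emit:
{"api": "step_arm", "payload": {
  "increments": [
    {"slide":[0.0007,0,0],"roll":0},
    {"slide":[0.0014,0,0],"roll":0},
    {"slide":[0.002,0,0],"roll":0}
  ]
}}

```text
t: 23.78
eef_pos: [548.7, -297.4, 80.9]
tcp_rot: [3.142, 0.0, -0.654]
ft_force: [0.5, -0.3, -0.1]
opening: 0.125
grip_force: 30.0
```

```bash
python3 go.py 549.9 -298.4 80.8 -37.4
```

```text
p [ 548.7167 -297.3741   80.8809] yaw -37.45247162344688 q [-0.6024  0.6426  1.6857 -0.0001  0.8133  1.6221] F [ 0.4634 -0.3074 -0.1068] M [0.0699 0.0565 0.0235] open 0.1251832857137064 t 23.775
slide [0.0016 0.0001 0.0001] roll -0.000915802593014714
```

Emit:
{"api": "step_arm", "payload": {
  "increments": [
    {"slide":[0.0005,0,0],"roll":0},
    {"slide":[0.001,0,0],"roll":0},
    {"slide":[0.0015,0,0],"roll":0}
  ]
}}

```text
t: 24.15
eef_pos: [549.7, -298.2, 80.8]
tcp_rot: [3.141, 0.001, -0.654]
ft_force: [-1.9, 2.4, 0.3]
opening: 0.127
grip_force: 30.0
```

Emit:
{"api": "step_arm", "payload": {
  "increments": [
    {"slide":[0.0005,0,0],"roll":0},
    {"slide":[0.001,0,0],"roll":0}
  ]
}}

```text
t: 24.4
eef_pos: [549.9, -298.3, 80.7]
tcp_rot: [3.141, 0.002, -0.654]
ft_force: [-5.5, 5.7, 3.4]
opening: 0.125
grip_force: 30.0
```

```bash
python3 go.py 549.9 -298.4 80.8 -37.4
```

```text
p [ 549.9328 -298.327    80.7386] yaw -37.44982953670382 q [-0.6026  0.6452  1.6801 -0.      0.8187  1.6219] F [-5.4592  5.6663  3.4246] M [ 0.8642  1.0978 -0.0391] open 0.12483804734837477 t 24.4
slide [ 0.      0.0001 -0.0001] roll -0.0008696894802247002
```

Emit:
{"api": "step_arm", "payload": {
  "increments": [
    {"slide":[0,0,0],"roll":0},
    {"slide":[0,0,0],"roll":0},
    {"slide":[0,0,0],"roll":0},
    {"slide":[0,0,0],"roll":0},
    {"slide":[0,0,0],"roll":0}
  ],
  "fingers": 0.7
}}

```text
t: 25.02
eef_pos: [550.8, -299.0, 80.9]
tcp_rot: [3.142, -0.0, -0.654]
ft_force: [0.5, 1.0, -0.0]
opening: 0.597
grip_force: 0.0
```

Emit:
{"api": "step_arm", "payload": {
  "increments": [
    {"slide":[0,0,-0.03],"roll":0},
    {"slide":[0,0,-0.06],"roll":0},
    {"slide":[-0.04,0,-0.09],"roll":0},
    {"slide":[-0.1,0,-0.1],"roll":0},
    {"slide":[-0.15,0,-0.1],"roll":0}
  ]
}}

```text
t: 25.65
eef_pos: [430.3, -206.7, 181.6]
tcp_rot: [-3.142, -0.002, -0.654]
ft_force: [-0.4, -0.4, 0.2]
opening: 0.703
grip_force: 0.0
```

Emit:
{"api": "step_arm", "payload": {
  "increments": [
    {"slide":[-0.05,0,0],"roll":0},
    {"slide":[-0.05,0,0],"roll":0}
  ]
}}

```text
t: 25.9
eef_pos: [389.9, -175.6, 181.3]
tcp_rot: [3.142, 0.0, -0.653]
ft_force: [-0.4, -0.2, 0.6]
opening: 0.7
grip_force: 0.0
```

```bash
python3 go.py 400 -200 180 -37.4
python3 - <<'E'
from rect import *
t=imaging.read_camera("top"); s=imaging.read_camera("side")
A=cv2.resize(t["color"][140:210,300:370].astype(np.float32),(400,400),interpolation=2)
B=cv2.resize(s["color"][180:245,220:285].astype(np.float32),(400,400),interpolation=2)
cv2.imwrite("pics/end.png",np.clip(np.hstack([A,B])*1.3,0,255)[...,::-1].astype(np.uint8))
E
```

```text
p [ 389.8667 -175.5856  181.3045] yaw -37.420358817933554 q [-0.5779  0.2589  2.0586 -0.0001  0.8246  1.6461] F [-0.3513 -0.2235  0.6483] M [ 0.0966 -0.0356  0.0074] open 0.7003384430728895 t 25.9
slide [0.0229 0.0132 0.0013] roll -0.00035532840475482885
```

View pics/end.png

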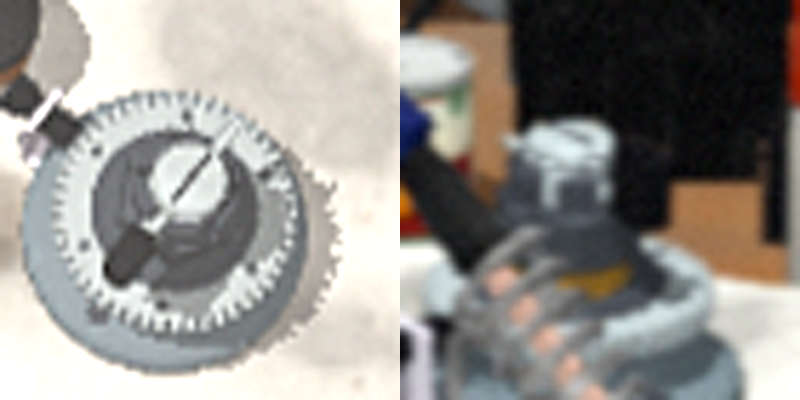

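Run:
```python
from rect import *
t=imaging.read_camera("top"); s=imaging.read_camera("side")
th=np.radians(-37.4); ax=np.array([579.7,-321.2,80.5]); x=np.array([np.cos(th),np.sin(th),0])
f=lambda uv,o:(uv-o)*5.714
print("pred tip",f(proj(t,ax+34.5*x),[300,140]),"collar",f(proj(t,ax-21.5*x),[300,140]),"grip top z106",f(proj(t,ax-37.5*x+[0,0,25.5]),[300,140]),"grip swung z83",f(proj(t,ax-37.5*x+[0,0,2.5]),[300,140]))
P=cloud(t); m=t["color"].astype(int).sum(-1)<150; r=np.hypot(P[...,0]-549.9,P[...,1]+298.4)<16; q=P[m&r]; print(q.mean(0),np.percentile(q[:,2],[10,50,90]),((q-ax)@x).min(),((q-ax)@x).max())
print([(f(np.array(a["uv"]),[300,140]),a["confidence"]) for a in mark_of("top","pin_middle")[:1]+mark_of("top","cross_hole")[:1]])
```

```text
pred tip [[239.6857 118.298 ]] collar [[151.7056 228.3936]] grip top z106 [[133.0978 245.6381]] grip swung z83 [[126.9459 258.8004]]
[ 541.7558 -289.5948   97.2674] [94.1166 98.3462 99.5552] -50.08408224427972 -48.36729327014478
[(array([173.7056, 187.4192]), 0.5), (array([166.8488, 183.4194]), 0.71)]
```

```bash
python3 -c "
from cell import env; print(env.job_done())"
```

```text
the job is handed in; nothing more can be done
None
```

The job is handed in: the nut was run down to an estimated 0.45 N m, where a pair of slots already lined up with the cross hole, so no backing off was needed. The lock pin went through until its collar met the nut with about 8 N, and was then let go with the arm clear, at about 26 s. The interface returned no verdict. The last measured nut torque was 0.35 N m; the final few degrees are extrapolated.

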